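# Close up the bearing storage before sawing

### The arm

A 6-joint arm with a two-finger parallel gripper is mounted at the origin on the work surface. World frame = base frame: x ahead of the robot, y to its left, z up, the work surface at z = 0. Lengths are in m, angles in rad, forces in N, time in s.
With the tool pointing down it reaches from about 0.3 to 0.775 m from the base axis. Payload 14.6 kg.
Tool frame: the origin (TCP) lies at the centre of the arm's flange, where the gripper is bolted on; the fingertips stand 199 mm ahead of it and the grasp point (between the pads) lies 180 mm ahead of it; z points along the fingers, y is the line along which they close (so a half turn about z gives the same grasp; the last joint's range is limited). The gripper opens to 94 mm and grips with 3 to 60 N. Pads are 16 mm wide; open, the fingers measure 119 mm over their backs; the gripper's body (75 mm by 177 mm) begins 78 mm behind the grasp point.
Start: joints at [-1.266, 0.3, 1.521, -0, 1.321, -0.067], TCP at [0.2, -0.512, 0.405] pointing down, gripper open.
Joint ranges: [-3.03, 3.03], [-0.79, 2.21], [0.23, 2.52], [-1.04, 4.18], [0, 3.07], [-2.55, 2.55]. Speed limits (rad/s): [2.22, 2.22, 2.57, 3.14, 3.14, 3.14].

### API

Orientations are given as [roll, pitch, yaw] about the fixed x, y, z axes, in that order (R = Rz(yaw) Ry(pitch) Rx(roll)).
In Python, from station import ctrl gives the robot as it stands. The module is installed in compiled form; this text tells all that it offers.
- The arm moves only by the tool servo_tool, never from a script. Its argument "motion" is a list of rows, each a list of 5 numbers: the closure, from 0 (fully open) to 1 (shut), then the shift along the world's x, y, z in cm, then the turn about the world's z in degrees. A call has 1 to 20 rows; each row is the pose to reach, as a shift and turn from the pose commanded when the call began; what a row does not reach only later rows make up. A row lasts 1/8 s, in which the tool goes at most 62.5 mm and 10.7 degrees, less where a joint would pass 70% of its speed; a pose out of reach is approached as far as the arm can. A call with a gripper value outside its range is refused whole. The fingers move at their own pace and stop on an object; "squeeze" is the grip in N (left out, the last holds). Time passes only in rows, so rows that repeat a pose let the fingers close. It gives the time, the measured TCP pose, the force, the opening and the grip force at its end, in the units of the state.
- ctrl.get_obs(): the state, without advancing time (a new reading comes with each control period).
- ctrl.camera(name): name is "scene" or "side" or "wrist"; returns a dict with "image" (400x640x3 uint8, red, green, blue), "fx", "fy", "cx", "cy" (pixels), "dist" ([k1, k2, p1, p2, k3] as OpenCV has them; the pictures are not rectified), "camera_from_world" (4x4, takes a point from world to camera coordinates); the wrist camera has in their place "hand_eye" (4x4, takes a point from camera to tool coordinates, whose origin is the TCP and whose axes are the flange's). Camera axes: x right, y up, looking along -z (the intrinsics and any distortion apply to the point x, -y, -z); pixel columns grow to the right and rows downward; lengths in m; the calibration is good to about 2 mm. A picture is of the moment at which its call begins: read the wrist's pose just before it. There is no depth.
- ctrl.hand_in(): hands the job in; it is judged then, once.
The state is a dict: "time_s": time; "qpos": joint angles; "joint_vel": joint speeds; "tau": joint torques, N m; "ee_pos": TCP position; "eef_rot": TCP orientation; "force": force on the tool from outside, world axes, zero at the start; "moment": the same for the moment, N m; "grip_width": finger opening in m; "grip_force": force on a finger pad.
Only numpy, scipy, OpenCV 4.12 (cv2) and the standard library are available. Lean on these libraries where they do the work, as an engineer would, in place of code of your own. Each camera call takes 0.05 s, during which the arm holds its last target. There are 200 camera calls.

### The job

Sawdust is about to fly in the bicycle workshop: with your fingertips push the red drawer and the blue drawer fully home and push the green lid of the grey bearing box down until it is shut. Leave the yellow drawer open just as it stands, leave the cog in the red drawer, and do not pick up or disturb the other things on the bench.

Things in the scene. Friction and masses are not known exactly. Their poses are not given: they have to be found in the camera images.
- red_unit: red plastic drawer casing, fixed to the bench, 130 deep (x) x 110 wide (y) x 100 high, with one drawer; it is to be pushed shut. Origin: centre of its underside. Its +x points to its closed back; the drawer comes out towards its -x. The open front of the casing lies 65 mm from the origin along -x.
- red_drawer (a joint): how far the red drawer stands out, m: 0 shut (its face flush with the front of the casing), starts between 0.045 and 0.065, stop at 0.100. It slides stiffly (about 2 N of friction), has no spring and stays where it is left.
- red_front (a point): middle of the top edge of the red drawer's front face, 90 mm above the bench; moves with the drawer, axes as the red casing. The flat front is 98 wide, 8 thick, from 8 to 90 mm above the bench; a black finger lip (50 wide, 8 high, its middle 26 mm above the bench) juts 12 mm out of it towards -x.
- blue_unit: blue plastic drawer casing, fixed to the bench, 130 deep (x) x 110 wide (y) x 100 high, with one drawer; it is to be pushed shut. Origin: centre of its underside. Its +x points to its closed back; the drawer comes out towards its -x. The open front of the casing lies 65 mm from the origin along -x.
- blue_drawer (a joint): how far the blue drawer stands out, m: 0 shut (its face flush with the front of the casing), starts between 0.045 and 0.065, stop at 0.100. It slides stiffly (about 2 N of friction), has no spring and stays where it is left.
- blue_front (a point): middle of the top edge of the blue drawer's front face, 90 mm above the bench; moves with the drawer, axes as the blue casing. The flat front is 98 wide, 8 thick, from 8 to 90 mm above the bench; a black finger lip (50 wide, 8 high, its middle 26 mm above the bench) juts 12 mm out of it towards -x.
- yellow_unit: yellow plastic drawer casing, fixed to the bench, 130 deep (x) x 110 wide (y) x 100 high, with one drawer; it must stay open as it is. Origin: centre of its underside. Its +x points to its closed back; the drawer comes out towards its -x. The open front of the casing lies 65 mm from the origin along -x.
- yellow_drawer (a joint): how far the yellow drawer stands out, m: 0 shut (its face flush with the front of the casing), starts between 0.045 and 0.065, stop at 0.100. It slides stiffly (about 2 N of friction), has no spring and stays where it is left.
- yellow_front (a point): middle of the top edge of the yellow drawer's front face, 90 mm above the bench; moves with the drawer, axes as the yellow casing. The flat front is 98 wide, 8 thick, from 8 to 90 mm above the bench; a black finger lip (50 wide, 8 high, its middle 26 mm above the bench) juts 12 mm out of it towards -x.
- bearing_box: grey plastic box for bearing parts, fixed to the bench, 120 deep (x) x 110 wide (y) x 70 high, with a green hinged lid. Origin: centre of its underside; the lid's hinge runs along its y axis at its +x side.
- lid_hinge (a point): middle of the lid's hinge line, 60 mm along the box's +x from its centre and 73 mm above the bench; axes as the box. When shut, the lid reaches from here 120 mm towards the box's -x.
- lid (a joint): opening angle of the lid, rad: 0 shut, lying on the rim; starts between 0.8 and 1.2, leaning over the box with its outer face up and towards the box's +x; 1.6 stop. The lid swings down towards the box's -x. Stiff hinge (about 0.22 N m of friction): it stays where it is left and must be pushed all the way down.
- lid_edge (a point): middle of the free edge of the lid, on its outer (upper) face; 120 mm from the hinge, moves with the lid. The lid is 6 thick and 114 wide, its middle plane passing through the hinge line; a black tab 40 wide juts 12 mm beyond this edge in the plane of the lid.
- cog: steel cog, 34 across, 12 high, lying loose in the red drawer; it rides along. Origin: centre of its underside, 14 mm above the bench at the start.
- hub: wheel hub standing upright on a round wooden foot, foot 52 across, 84 high; stands on the bench between the robot and the storage. Origin: centre of its underside. To be left alone.
- sprocket: dark steel sprocket lying flat, 90 across, 22 high with its boss. Origin: centre of its underside. To be left alone.
- pedal: black bicycle pedal lying flat, 70 x 82, 22 high, with a short steel axle along +y. Origin: centre of its underside. To be left alone.
- tin: round tin, 76 across, 110 high, beyond the storage. Origin: centre of its underside. To be left alone.
- offcut: light wooden block, 50 x 90 x 30 high, beyond the storage. Origin: centre of its underside. To be left alone.
- wrench: wrench about 160 long lying flat on the bench at the robot's right. Origin: on the underside. To be left alone.

How it is judged:
By the outcome, as a careful person would: the job done as asked, in the order asked, and still so for the second after the job is handed in, with the robot touching nothing.
It also fails if it takes over 54 s, if anything falls off the work surface, if the arm or the gripper's body presses on something with over 40 N, if the wrist force passes 120 N, or if a joint passes its speed limit or range.

## Working session

There is one attempt and no reset: what is moved stays moved. The work goes in short steps, Python scripts to look and compute and a tool call to move; the robot and the scene stay as the last step left them, time stands still between calls to the robot, and variables do not carry over. Pictures are saved under pics/ and viewed, at most 10 in all, crops included, and the job is handed in when it is done.

Besides the shell and the picture viewer there is one more tool, called after "Request:" by a JSON object that holds its "api" and its "payload", one argument or row to a line. servo_tool: Moves the arm, as the interface text tells. Its arguments: {"type":"object","properties":{"motion":{"type":"array","items":{"type":"array","items":{"type":"number"}}},"squeeze":{"type":"number"}},"required":["motion"]}

```bash
mkdir -p pics
cat > h.py <<'E'
import numpy as np, cv2
from station import ctrl
def snap(n,f):
    c=ctrl.camera(n); cv2.imwrite('pics/'+f+'.png',c['image'][:,:,::-1]); np.save('pics/'+f+'.npy',c,allow_pickle=True); return c
def load(f): return np.load('pics/'+f+'.npy',allow_pickle=True).item()
def ray(c,uv):
    K=np.array([[c['fx'],0,c['cx']],[0,c['fy'],c['cy']],[0,0,1]])
    p=cv2.undistortPoints(np.array([[uv]],float),K,np.array(c['dist']))[0,0]
    T=np.linalg.inv(c['camera_from_world']); d=T[:3,:3]@np.array([p[0],-p[1],-1]); return T[:3,3],d/np.linalg.norm(d)
def plane(c,uv,z):
    o,d=ray(c,uv); return o+d*(z-o[2])/d[2]
def tri(c1,u1,c2,u2):
    o1,d1=ray(c1,u1);o2,d2=ray(c2,u2)
    s=np.linalg.lstsq(np.c_[d1,-d2],o2-o1,rcond=None)[0]
    a,b=o1+s[0]*d1,o2+s[1]*d2; return (a+b)/2,np.linalg.norm(a-b)
def proj(c,P):
    q=c['camera_from_world']@np.r_[P,1]; K=np.array([[c['fx'],0,c['cx']],[0,c['fy'],c['cy']],[0,0,1]])
    return cv2.projectPoints(np.array([[q[0],-q[1],-q[2]]]),np.zeros(3),np.zeros(3),K,np.array(c['dist']))[0][0,0]
E
python3 - <<'E'
from h import *
o=ctrl.get_obs();print(o['time_s'],o['ee_pos'],o['eef_rot'],o['force'])
for n in('scene','side'):
    c=snap(n,n+'0');print(n,np.linalg.inv(c['camera_from_world']).round(3),c['fx'],c['dist'])
E
```

```text
0.0 [ 0.19980063 -0.51240263  0.40408132] [-3.14045975e+00 -9.24520620e-05  3.71780613e-01] [ 0.90518511  0.44344807 -0.81677902]
scene [[ 0.524 -0.719  0.457  0.964]
 [ 0.852  0.45  -0.268 -0.327]
 [-0.013  0.529  0.848  0.868]
 [ 0.     0.     0.     1.   ]] 407.6319635025652 [-0.08181231  0.          0.          0.          0.        ]
side [[-0.988  0.094 -0.119  0.465]
 [-0.15  -0.692  0.706  0.526]
 [-0.016  0.715  0.698  0.687]
 [ 0.     0.     0.     1.   ]] 396.46379177277953 [-0.06593453  0.          0.          0.          0.        ]
```

View pics/scene0.png

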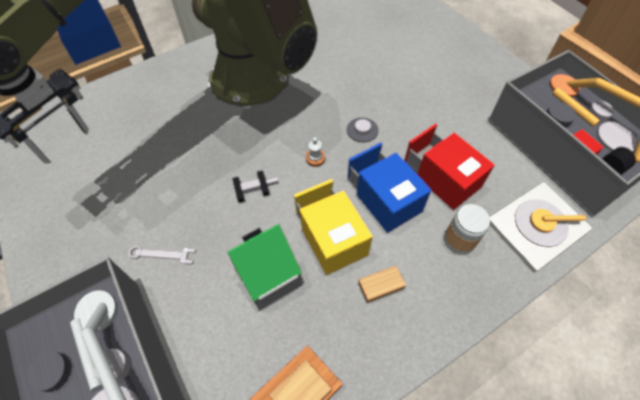

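View pics/side0.png

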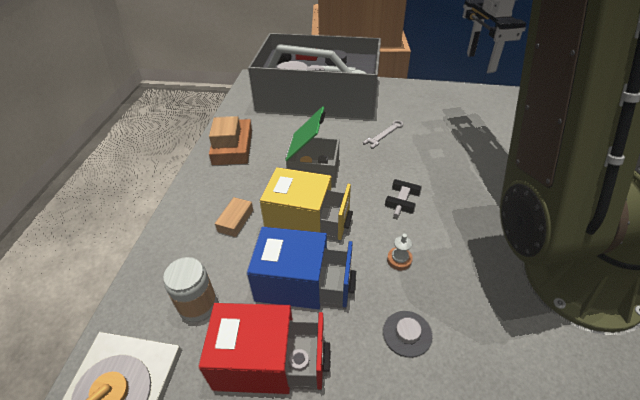

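The pictures show three units in a row, with red, blue and yellow in scene at about (455,165), (393,190) and (335,230). The green lid is at about (265,265). The hub (315,152) and sprocket (362,128) stand in front of the drawers. I'll enlarge both views to pick exact corners.

Run:
```python
from h import *
a=cv2.imread('pics/scene0.png')[110:310,220:500];b=cv2.imread('pics/side0.png')[100:400,190:440]
cv2.imwrite('pics/sc.png',cv2.resize(a,None,fx=2.857,fy=2.857,interpolation=2)[:600,:800]);cv2.imwrite('pics/sd.png',cv2.resize(b,None,fx=2,fy=2,interpolation=2))
```

```text
(no output)
```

View pics/sc.png

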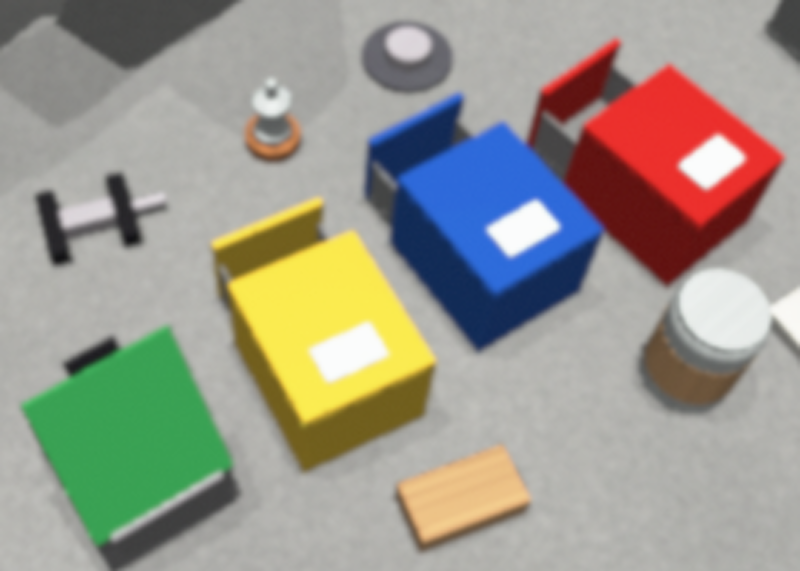

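View pics/sd.png

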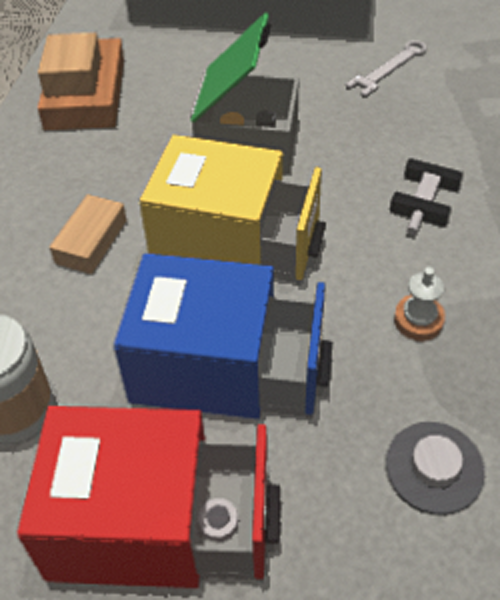

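```bash
cat > m.py <<'E'
from h import *
A,B=load('scene0'),load('side0')
S=lambda p:(220+p[0]/2.857-.0,110+p[1]/2.857); D=lambda p:(190+p[0]/2,100+p[1]/2)
q={'red':[(670,66),(584,127),(702,225),(783,157)],'blue':[(503,124),(398,180),(497,294),(601,233)],'yellow':[(353,232),(229,286),(302,422),(434,361)]}
w={'red':[(198,540),(200,410),(50,407),(22,536)],'blue':[(262,350),(272,266),(143,255),(118,345)],'yellow':[(263,217),(282,152),(174,136),(143,200)]}
f={'red':[(618,40),(541,93)],'blue':[(462,95),(370,143)],'yellow':[(322,200),(213,244)]}
for k in q:
    P=np.array([plane(A,S(p),.1) for p in q[k]]);Q=np.array([plane(B,D(p),.1) for p in w[k]]);T=np.array([tri(A,S(p),B,D(r))[0] for p,r in zip(q[k],w[k])])
    C=(P+Q)/2
    for n,Z in(('sc',P),('sd',Q)): 
        d=(Z[2]+Z[3]-Z[0]-Z[1])/2; e=(Z[0]+Z[3]-Z[1]-Z[2])/2
        print(k,n,Z.mean(0).round(4),'yaw',np.degrees(np.arctan2(d[1],d[0])).round(1),np.degrees(np.arctan2(-e[0],e[1])).round(1),'depth,w',np.linalg.norm(d).round(3),np.linalg.norm(e).round(3))
    print('  tri z',T[:,2].round(3)); F=np.array([plane(A,S(p),.09) for p in f[k]]);F2=F.mean(0)
    d=(C[2]+C[3]-C[0]-C[1]);d/=np.linalg.norm(d); print('  front',F.round(4).tolist(),'mid',F2.round(4),'out',((C.mean(0)-F2)@d-.065).round(4),'width',np.linalg.norm(F[0]-F[1]).round(3))
H=[plane(A,S(p),.076) for p in((232,466),(100,543))];print('hinge',np.round(H,4),np.linalg.norm(H[0]-H[1]))
for z in(.13,.15,.16,.17,.18,.19):
    E=[plane(A,S(p),z) for p in((168,328),(24,408))];print(z,np.round(E,3).tolist(),'w',np.linalg.norm(E[0]-E[1]).round(3),'len',[np.linalg.norm(a-b).round(3) for a,b in zip(E,H)])
print('edge R tri',tri(A,S((24,408)),B,D((268,14))),'tab',tri(A,S((92,358)),B,D((263,33))))
print('hub',plane(A,S((273,136)),.005),plane(A,S((272,82)),.084),plane(B,D((420,318)),.005),plane(B,D((429,270)),.084))
print('sprocket',plane(A,S((407,55)),.006),'pedal',plane(A,S((100,212)),.015), 'cog',plane(B,D((219,518)),.026))
E
python3 m.py
```

```text
red sc [0.6355 0.2578 0.1   ] yaw 7.0 7.1 depth,w 0.126 0.107
red sd [0.6276 0.26   0.1   ] yaw 7.4 9.3 depth,w 0.129 0.109
  tri z [0.095 0.097 0.097 0.095]
  front [[0.5136, 0.2929, 0.09], [0.5253, 0.1953, 0.09]] mid [0.5194 0.2441 0.09  ] out 0.0481 width 0.098
blue sc [0.6046 0.0874 0.1   ] yaw 0.6 0.3 depth,w 0.128 0.105
blue sd [0.5977 0.0884 0.1   ] yaw 3.7 2.6 depth,w 0.128 0.101
  tri z [0.102 0.097 0.096 0.093]
  front [[0.4909, 0.1359, 0.09], [0.4919, 0.0396, 0.09]] mid [0.4914 0.0878 0.09  ] out 0.0447 width 0.096
yellow sc [ 0.6217 -0.0853  0.1   ] yaw -5.6 -5.2 depth,w 0.126 0.108
yellow sd [ 0.615  -0.0829  0.1   ] yaw -4.1 -4.2 depth,w 0.127 0.104
  tri z [0.098 0.096 0.095 0.096]
  front [[0.5193, -0.0257, 0.09], [0.509, -0.1217, 0.09]] mid [ 0.5142 -0.0737  0.09  ] out 0.0397 width 0.097
hinge [[ 0.6728 -0.201   0.076 ]
 [ 0.6737 -0.3088  0.076 ]] 0.10771552140490841
0.13 [[0.577, -0.195, 0.13], [0.58, -0.311, 0.13]] w 0.116 len [np.float64(0.11), np.float64(0.108)]
0.15 [[0.588, -0.199, 0.15], [0.59, -0.312, 0.15]] w 0.113 len [np.float64(0.113), np.float64(0.112)]
[... 160 characters left out ...]
 len [np.float64(0.12), np.float64(0.119)]
0.18 [[0.604, -0.204, 0.18], [0.606, -0.312, 0.18]] w 0.108 len [np.float64(0.125), np.float64(0.124)]
0.19 [[0.609, -0.206, 0.19], [0.611, -0.313, 0.19]] w 0.106 len [np.float64(0.131), np.float64(0.13)]
edge R tri (array([ 0.59216342, -0.31280581,  0.15910819]), np.float64(0.005068523523702137)) tab (array([ 0.5890179 , -0.25744124,  0.16836837]), np.float64(0.0026678508450838864))
hub [0.38544016 0.00774058 0.005     ] [0.38705559 0.00739734 0.084     ] [0.38319844 0.00650123 0.005     ] [0.38439653 0.0068378  0.084     ]
sprocket [0.37054559 0.17044916 0.006     ] pedal [ 0.38263305 -0.17016751  0.015     ] cog [0.55099705 0.25592847 0.026     ]
```

Request:
{"api": "servo_tool", "payload": {
  "motion": [
    [1,26,75,0,-14],
    [1,26,75,0,-14],
    [1,26,75,0,-14],
    [1,26,75,0,-14],
    [1,26,75,0,-14],
    [1,26,75,0,-14],
    [1,26,75,0,-14],
    [1,26,75,0,-14],
    [1,26,75,0,-14],
    [1,26,75,0,-14],
    [1,26,75,0,-14],
    [1,26,75,0,-14],
    [1,26,75,0,-14],
    [1,26,75,0,-14],
    [1,26,75,0,-14],
    [1,26,75,-15,-14],
    [1,26,75,-15,-14],
    [1,26,75,-15,-14],
    [1,26,75,-15,-14]
  ]
}}

```text
time_s: 2.48
ee_pos: [0.4596, 0.2365, 0.2536]
eef_rot: [3.141, 0.003, 0.126]
force: [0.6, 1.8, 1.3]
grip_width: 0.0004
grip_force: 0.0
```

Run:
```python
from h import *
c=snap('side','side1');o=ctrl.get_obs();print(o['time_s'],o['ee_pos'],o['eef_rot'],o['force'])
cv2.imwrite('pics/s1.png',cv2.resize(c['image'][100:400,190:440,::-1],None,fx=2,fy=2))
```

```text
2.525 [0.45995783 0.23684183 0.25520172] [3.14151052e+00 2.28838335e-04 1.26339020e-01] [ 0.92179553  0.07062877 -0.7928531 ]
```

View pics/s1.png

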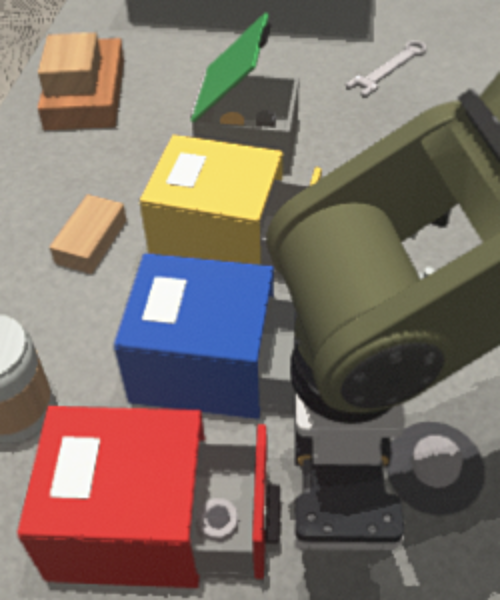

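The closed fingers are in front of the red drawer's face at crop (335,490), clear of everything. Now the push.

Request:
{"api": "servo_tool", "payload": {
  "motion": [
    [1,1,0.1,0,0],
    [1,2,0.3,0,0],
    [1,3,0.4,0,0],
    [1,4,0.5,0,0],
    [1,5,0.7,0,0],
    [1,6,0.8,0,0],
    [1,7,0.9,0,0],
    [1,8,1.1,0,0],
    [1,8.5,1.1,0,0],
    [1,8.5,1.1,0,0]
  ]
}}

```text
time_s: 3.78
ee_pos: [0.5451, 0.2486, 0.2546]
eef_rot: [-3.142, -0.0, 0.127]
force: [-0.1, -0.1, -0.3]
grip_width: 0.0004
grip_force: 0.0
```

Request:
{"api": "servo_tool", "payload": {
  "motion": [
    [1,0.3,0,0,0],
    [1,0.6,0.1,0,0],
    [1,0.6,0.1,0,0]
  ]
}}

```text
time_s: 4.15
ee_pos: [0.551, 0.2496, 0.2547]
eef_rot: [-3.142, -0.0, 0.127]
force: [-0.2, -0.2, 0.5]
grip_width: 0.0006
grip_force: 0.0
```

Request:
{"api": "servo_tool", "payload": {
  "motion": [
    [1,0.2,0,0,0],
    [1,0.4,0.1,0,0],
    [1,0.4,0.1,0,0]
  ]
}}

```text
time_s: 4.53
ee_pos: [0.555, 0.2506, 0.2546]
eef_rot: [3.142, -0.0, 0.127]
force: [0.0, -0.4, 0.2]
grip_width: 0.0003
grip_force: 0.1
```

Request:
{"api": "servo_tool", "payload": {
  "motion": [
    [1,0.2,0,0,0],
    [1,0.3,0,0,0],
    [1,0.3,0,0,0]
  ]
}}

```text
time_s: 4.9
ee_pos: [0.5579, 0.2506, 0.2547]
eef_rot: [-3.142, -0.0, 0.128]
force: [-0.7, 0.7, -0.2]
grip_width: 0.0004
grip_force: 0.4
```

Request:
{"api": "servo_tool", "payload": {
  "motion": [
    [1,0.2,0,0,0],
    [1,0.3,0,0,0],
    [1,0.3,0,0,0]
  ]
}}

```text
time_s: 5.28
ee_pos: [0.56, 0.2508, 0.2546]
eef_rot: [3.141, 0.004, 0.128]
force: [-17.5, 0.3, 8.8]
grip_width: 0.0007
grip_force: 8.5
```

Run:
```python
from h import *
c=snap('side','side2');d=snap('scene','scene2')
a=cv2.resize(c['image'][280:400,190:390,::-1],None,fx=3,fy=3);b=cv2.resize(d['image'][90:230,340:540,::-1],None,fx=3,fy=3)[:240]
cv2.imwrite('pics/s2.png',np.vstack([a,b]))
```

```text
(no output)
```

View pics/s2.png

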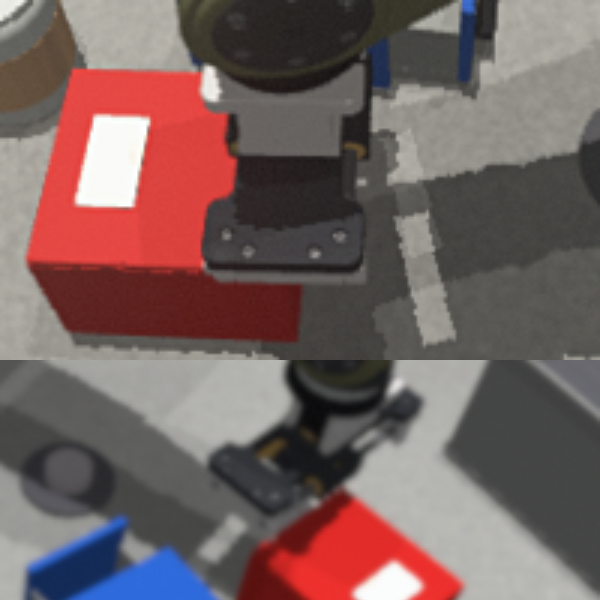

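The red drawer hit a firm stop (17 N) at the predicted place, and the view shows no face standing out. Backing off and going to blue.

Request:
{"api": "servo_tool", "payload": {
  "motion": [
    [1,-4,-0.5,0,0],
    [1,-8,-1,0,0],
    [1,-12.5,-1.6,0,0],
    [1,-12.5,-6,0,-6],
    [1,-12.5,-11,0,-6],
    [1,-12.5,-16.5,0,-6],
    [1,-12.5,-16.5,0,-6],
    [1,-12.5,-16.5,0,-6]
  ]
}}

```text
time_s: 6.38
ee_pos: [0.436, 0.0858, 0.2549]
eef_rot: [-3.142, -0.001, 0.022]
force: [0.4, 0.4, -0.3]
grip_width: 0.0006
grip_force: 0.0
```

Request:
{"api": "servo_tool", "payload": {
  "motion": [
    [1,1,0,0,0],
    [1,2,0,0,0],
    [1,3,0.1,0,0],
    [1,4,0.1,0,0],
    [1,5,0.1,0,0],
    [1,6,0.2,0,0],
    [1,7,0.2,0,0],
    [1,8,0.2,0,0],
    [1,8.4,0.2,0,0],
    [1,8.4,0.2,0,0]
  ]
}}

```text
time_s: 7.62
ee_pos: [0.5201, 0.0876, 0.2547]
eef_rot: [-3.142, -0.001, 0.023]
force: [-0.2, 0.0, 0.0]
grip_width: 0.0005
grip_force: 0.0
```

Request:
{"api": "servo_tool", "payload": {
  "motion": [
    [1,0.2,0,0,0],
    [1,0.4,0,0,0],
    [1,0.4,0,0,0]
  ]
}}

```text
time_s: 8.0
ee_pos: [0.5239, 0.0876, 0.2548]
eef_rot: [-3.142, -0.0, 0.023]
force: [-0.2, 1.0, 0.1]
grip_width: 0.0005
grip_force: 0.3
```

Request:
{"api": "servo_tool", "payload": {
  "motion": [
    [1,0.2,0,0,0],
    [1,0.3,0,0,0],
    [1,0.3,0,0,0]
  ]
}}

```text
time_s: 8.38
ee_pos: [0.5269, 0.0876, 0.2547]
eef_rot: [3.142, -0.0, 0.023]
force: [-0.9, 0.4, -0.0]
grip_width: 0.0001
grip_force: 0.1
```

Request:
{"api": "servo_tool", "payload": {
  "motion": [
    [1,0.1,0,0,0],
    [1,0.2,0,0,0],
    [1,0.2,0,0,0]
  ]
}}

```text
time_s: 8.75
ee_pos: [0.5281, 0.0876, 0.2546]
eef_rot: [3.141, 0.004, 0.023]
force: [-15.8, -0.2, 10.8]
grip_width: 0.0008
grip_force: 7.8
```

Request:
{"api": "servo_tool", "payload": {
  "motion": [
    [1,0.1,0,0,0],
    [1,0.2,0,0,0],
    [1,0.2,0,0,0]
  ]
}}

```text
time_s: 9.12
ee_pos: [0.529, 0.0877, 0.2546]
eef_rot: [3.141, 0.009, 0.023]
force: [-33.0, -1.5, 24.2]
grip_width: 0.0006
grip_force: 17.2
```

Blue is home too: a firm stop at the predicted x of .528. Backing out, rising and going above the lid's hinge side.

Request:
{"api": "servo_tool", "payload": {
  "motion": [
    [1,-4,0,0,0],
    [1,-8,0,0,0],
    [1,-10,0,0,0],
    [1,-10,0,5,0],
    [1,-10,0,10,0],
    [1,-10,0,15.5,0],
    [1,-10,0,15.5,0],
    [1,12,-34.5,15.5,0],
    [1,12,-34.5,15.5,0],
    [1,12,-34.5,15.5,0],
    [1,12,-34.5,15.5,0],
    [1,12,-34.5,15.5,0],
    [1,12,-34.5,15.5,0],
    [1,12,-34.5,15.5,0],
    [1,12,-34.5,15.5,0],
    [1,12,-34.5,15.5,0],
    [1,12,-34.5,12,0],
    [1,12,-34.5,10.5,0],
    [1,12,-34.5,10.5,0]
  ]
}}

```text
time_s: 11.5
ee_pos: [0.6507, -0.2568, 0.3591]
eef_rot: [-3.141, 0.001, 0.023]
force: [-0.3, -0.9, -0.5]
grip_width: 0.0005
grip_force: 0.0
```

Run:
```python
from h import *
c=snap('side','side3');d=snap('scene','scene3')
a=cv2.resize(c['image'][80:240,240:440,::-1],None,fx=2,fy=2);b=cv2.resize(d['image'][160:320,200:400,::-1],None,fx=2,fy=2)
cv2.imwrite('pics/s3.png',np.hstack([a,b]))
```

```text
(no output)
```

View pics/s3.png

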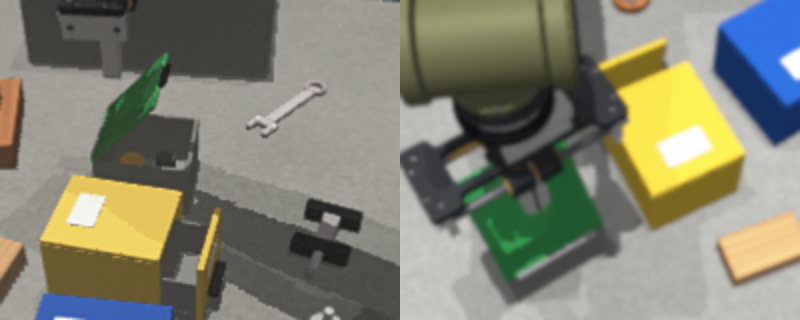

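The closed fingers hang above the outer face of the lid (side crop (112,70); scene crop (535,195), mid-width), clear of yellow. Sweeping the lid down.

Request:
{"api": "servo_tool", "payload": {
  "motion": [
    [1,-2.5,0,0,0],
    [1,-3.0,-0.5,0,0],
    [1,-3.5,-1,0,0],
    [1,-4.2,-1.5,0,0],
    [1,-4.8,-2.1,0,0],
    [1,-5.4,-2.9,0,0],
    [1,-5.9,-3.7,0,0],
    [1,-6.4,-4.6,0,0],
    [1,-6.8,-5.5,0,0],
    [1,-7,-6.3,0,0],
    [1,-7.1,-7,0,0],
    [1,-7.1,-7.8,0,0],
    [1,-7.1,-7.8,0,0]
  ]
}}

```text
time_s: 13.22
ee_pos: [0.5798, -0.3359, 0.3594]
eef_rot: [-3.142, 0.0, 0.022]
force: [-0.5, 0.1, 0.7]
grip_width: 0.0007
grip_force: 0.0
```

Request:
{"api": "servo_tool", "payload": {
  "motion": [
    [1,0,0,-0.2,0],
    [1,0,0,-0.4,0],
    [1,0,0,-0.4,0]
  ]
}}

```text
time_s: 13.6
ee_pos: [0.5798, -0.3352, 0.3554]
eef_rot: [-3.141, 0.0, 0.023]
force: [0.4, -1.2, -0.3]
grip_width: 0.0006
grip_force: 0.0
```

I put the downward shifts in the y column, so the fingers went sideways at lid-edge height. Rising straight up, then looking before going on.

Request:
{"api": "servo_tool", "payload": {
  "motion": [
    [1,0,0,3,0],
    [1,0,0,5.5,0],
    [1,0,0,5.5,0],
    [1,7,4,5.5,0],
    [1,7,7.8,5.5,0],
    [1,7,7.8,5.5,0],
    [1,7,7.8,5.5,0]
  ]
}}

```text
time_s: 14.48
ee_pos: [0.6496, -0.2578, 0.4097]
eef_rot: [-3.141, 0.001, 0.023]
force: [-0.5, -1.0, -0.1]
grip_width: 0.0004
grip_force: 0.0
```

Run:
```python
from h import *
c=snap('side','side4');d=snap('scene','scene4')
a=cv2.resize(c['image'][80:240,240:440,::-1],None,fx=2,fy=2);b=cv2.resize(d['image'][160:320,200:400,::-1],None,fx=2,fy=2)
cv2.imwrite('pics/s4.png',np.hstack([a,b]))
```

```text
(no output)
```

View pics/s4.png

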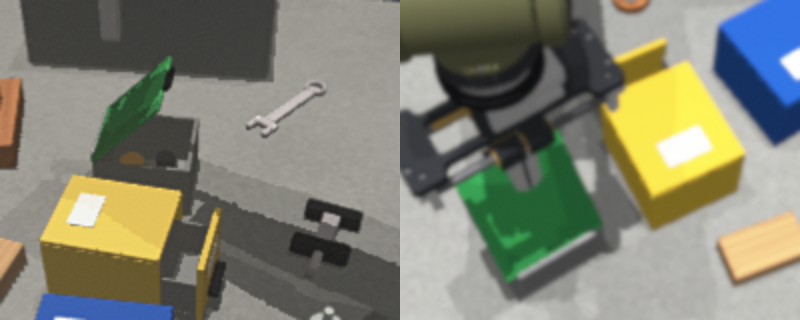

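No harm done: the lid's edge moved slightly down (side crop (170,60)) and nothing else changed. Repeating with the shifts in the z column.

Request:
{"api": "servo_tool", "payload": {
  "motion": [
    [1,0,0,-5,0],
    [1,-2.5,0,-5,0],
    [1,-3.0,0,-5.5,0],
    [1,-3.5,0,-6,0],
    [1,-4.2,0,-6.5,0],
    [1,-4.8,0,-7.1,0],
    [1,-5.4,0,-7.9,0],
    [1,-5.9,0,-8.7,0],
    [1,-6.4,0,-9.6,0],
    [1,-6.8,0,-10.5,0],
    [1,-7,0,-11.3,0],
    [1,-7.1,0,-12,0],
    [1,-7.1,0,-12.6,0],
    [1,-7.1,0,-12.6,0]
  ]
}}

```text
time_s: 16.32
ee_pos: [0.5788, -0.2574, 0.2841]
eef_rot: [-3.141, 0.001, 0.023]
force: [0.2, -0.9, -0.2]
grip_width: 0.0007
grip_force: 0.0
```

Request:
{"api": "servo_tool", "payload": {
  "motion": [
    [1,0,0,-0.2,0],
    [1,0,0,-0.4,0],
    [1,0,0,-0.4,0]
  ]
}}

```text
time_s: 16.7
ee_pos: [0.5788, -0.2574, 0.2806]
eef_rot: [-3.142, -0.0, 0.023]
force: [-0.3, -0.8, 0.2]
grip_width: 0.0005
grip_force: 0.0
```

Request:
{"api": "servo_tool", "payload": {
  "motion": [
    [1,0,0,-0.2,0],
    [1,0,0,-0.4,0],
    [1,0,0,-0.4,0]
  ]
}}

```text
time_s: 17.08
ee_pos: [0.5788, -0.2574, 0.2764]
eef_rot: [-3.141, 0.0, 0.023]
force: [-0.8, 0.6, 0.3]
grip_width: 0.0003
grip_force: 0.0
```

Request:
{"api": "servo_tool", "payload": {
  "motion": [
    [1,0,0,-0.1,0],
    [1,0,0,-0.2,0],
    [1,0,0,-0.2,0]
  ]
}}

```text
time_s: 17.45
ee_pos: [0.5788, -0.2574, 0.2754]
eef_rot: [3.141, -0.0, 0.023]
force: [-3.0, 1.9, 7.9]
grip_width: 0.0006
grip_force: 3.8
```

Request:
{"api": "servo_tool", "payload": {
  "motion": [
    [1,0,0,-0.1,0],
    [1,0,0,-0.2,0],
    [1,0,0,-0.2,0]
  ]
}}

```text
time_s: 17.82
ee_pos: [0.5788, -0.2574, 0.2751]
eef_rot: [3.141, -0.001, 0.023]
force: [-9.5, 4.6, 22.3]
grip_width: 0.0005
grip_force: 11.2
```

The stop came at the expected height (tips at 76 mm, 22 N). Lifting off and swinging back over the start area for a clear view.

Request:
{"api": "servo_tool", "payload": {
  "motion": [
    [1,0,0,5,0],
    [1,0,0,10,0],
    [1,0,0,14,0],
    [1,0,0,14,0],
    [1,-34,-22,14,0],
    [1,-34,-22,14,0],
    [1,-34,-22,14,0],
    [1,-34,-22,14,0],
    [1,-34,-22,14,0],
    [1,-34,-22,14,0],
    [1,-34,-22,14,0],
    [1,-34,-22,14,0],
    [1,-34,-22,14,0]
  ]
}}

```text
time_s: 19.45
ee_pos: [0.2394, -0.477, 0.412]
eef_rot: [-3.141, 0.0, 0.023]
force: [0.0, 0.1, 0.2]
grip_width: 0.0005
grip_force: 0.0
```

Run:
```python
from h import *
c=snap('side','side5');d=snap('scene','scene5')
a=cv2.resize(c['image'][100:400,190:440,::-1],None,fx=1.6,fy=1.6,interpolation=2);b=cv2.resize(d['image'][100:310,220:500,::-1],None,fx=1.42,fy=1.42,interpolation=2)
z=np.zeros((480,a.shape[1]+b.shape[1],3),'uint8');z[:a.shape[0],:a.shape[1]]=a;z[:b.shape[0],a.shape[1]:]=b
cv2.imwrite('pics/s5.png',z)
```

```text
(no output)
```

View pics/s5.png

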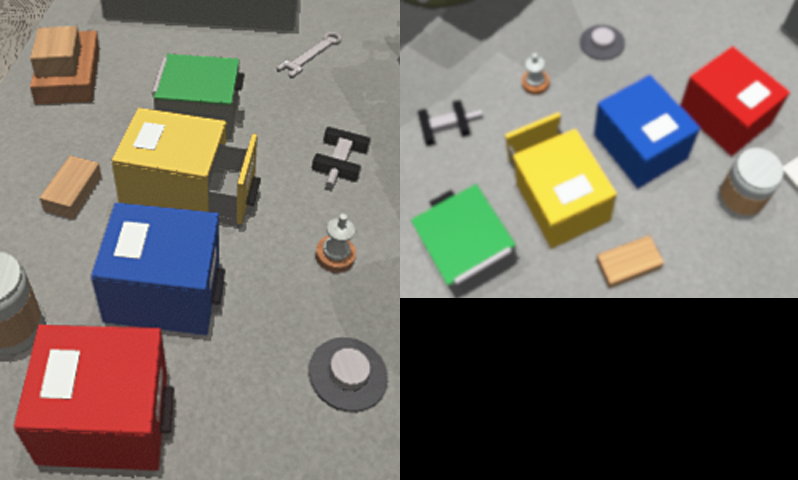

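Red (160,400) and blue (215,270) are flush with only their lips showing. The green lid lies flat on the box (200,80), yellow stands open as before, and nothing else has moved.

```bash
python3 -c "
from station import ctrl
print(ctrl.hand_in())"
```

```text
the job is handed in; nothing more can be done
None
```

The job is handed in: the red and blue drawers are fully home and the green lid is shut, with the yellow drawer and the other bench things as they stood; on the first try at the lid I mistyped the move, which swept the fingers sideways and only nudged the lid slightly down.

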